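# Take down a gear stack

## Task

Take this gear stack apart from the top down: first draw out the pin and drop it through the neck of the white bottle, then set the bearing in the smallest of the three round dishes, the middle gear in the middle-sized dish and the large gear in the largest. Each of these three must lie flat on the floor of its dish; lower them in gently rather than dropping them.

Things in the scene. Friction and masses are not known exactly. Their poses are not given: they have to be found in the camera images.
- pin: Plain round steel pin, 12 mm diameter, 80 mm long. At the start it stands upright, loosely, in the 16 mm bores of the stacked parts, its foot on the wooden block, the top 28 mm sticking out above the bearing. Origin at mid-length on its axis; z along its length. It is not fixed and lifts straight out.
- bearing: Ball bearing: smooth plain ring, 34 mm outer diameter, 16 mm bore, 16 mm high; top part of the stack. Origin at the centre of its underside; z up along the axis.
- gear_medium: Steel spur gear with 16 teeth, 50 mm over the teeth, 16 mm bore, 18 mm high, flat faces; lies under the bearing. Origin at the centre of its underside; z up along the axis.
- gear_large: Dark steel spur gear with 22 teeth, 66 mm over the teeth, 16 mm bore, 18 mm high, flat faces; the bottom of the stack, lying on a fixed wooden block 100 x 100 x 12 mm whose top is 12 mm above the bench. Origin at the centre of its underside; z up along the axis.
- bottle: White plastic bottle, fixed, open at the top: body 72 mm diameter to 58 mm height, shoulder narrowing to a neck 40 mm outside and 32 mm inside diameter, rim 95 mm above the bench; inner floor at 5 mm. Origin at the centre of its underside, on the axis of the neck; z up.
- dish_small: Smallest shallow round aluminium dish with a thin black lining on its floor, fixed: 58 mm across the rim, rim 7 mm high, inner floor 3 mm above the bench, 3 mm wall (about 50 mm clear across the floor). Origin at the centre of its underside; z up.
- dish_medium: Middle-sized shallow round aluminium dish with a thin black lining on its floor, fixed: 74 mm across the rim, rim 7 mm high, inner floor 3 mm above the bench, 3 mm wall (about 66 mm clear across the floor). Origin at the centre of its underside; z up.
- dish_large: Largest shallow round aluminium dish with a thin black lining on its floor, fixed: 90 mm across the rim, rim 7 mm high, inner floor 3 mm above the bench, 3 mm wall (about 82 mm clear across the floor). Origin at the centre of its underside; z up.
Not all that is in view belongs to the job. Leave any blue look-alike of the gear_medium alone.

How it is judged:
By the outcome, as a careful person would: the job done as asked, in the order asked, and still so for the second after the job is handed in, with the robot touching nothing.
It also fails if it takes over 128 s, if anything falls off the work surface, if the arm or the gripper's body presses on something with over 40 N, if the wrist force passes 120 N, or if a joint passes its speed limit or range.

## Robot

A 6-joint arm with a two-finger parallel gripper is mounted at the origin on the work surface. World frame = base frame: x ahead of the robot, y to its left, z up, the work surface at z = 0. Lengths are in m, angles in rad, forces in N, time in s.
With the tool pointing down it reaches from about 0.375 to 0.9 m from the base axis. Payload 3.1 kg.
Tool frame: the origin (TCP) lies at the centre of the arm's flange, where the gripper is bolted on; the fingertips stand 182 mm ahead of it and the grasp point (between the pads) lies 164 mm ahead of it; z points along the fingers, y is the line along which they close (so a half turn about z gives the same grasp; the last joint's range is limited). The gripper opens to 87 mm and grips with 3 to 60 N. Pads are 19 mm wide; open, the fingers measure 117 mm over their backs; the gripper's body (75 mm by 190 mm) begins 51 mm behind the grasp point.
Start: joints at [0.991, 0.527, 1.433, -0, 1.181, -0.178], TCP at [0.244, 0.575, 0.405] pointing down, gripper open.
Joint ranges: [-3.08, 3.08], [-0.75, 2.2], [0.22, 2.44], [-1.43, 4.57], [0, 2.65], [-2.85, 2.85]. Speed limits (rad/s): [2.79, 2.79, 3.14, 3.14, 3.14, 3.14].

## Interface

Orientations are given as a unit quaternion [x, y, z, w].
In Python, from rig import * gives the robot as it stands.
- The arm moves only by the tool move_arm, never from a script. Its argument "commands" is a list that holds one entry, the list of rows, each a list of 6 numbers: the shift along the tool's x, y, z in units of 40 mm (1.0 is 40 mm), then the turn, a rotation vector about the tool's x, y, z in rad. A call has 1 to 12 rows; each row is the pose to reach, as a shift and turn from the pose commanded when the call began, along the tool's axes at that moment; what a row does not reach only later rows make up. A row lasts 1/8 s, in which the tool goes at most 62.5 mm and 10.7 degrees, less where a joint would pass 70% of its speed; a pose out of reach is approached as far as the arm can. A call with a gripper value outside its range is refused whole. "claw" is the closure, from -1 (fully open) to 1 (shut), so that 0 is half open, set as the call begins (left out, the last holds). The fingers move at their own pace and stop on an object; "squeeze" is the grip in N (left out, the last holds). Time passes only in rows, so rows that repeat a pose let the fingers close. It gives the time, the measured TCP pose, the force, the opening and the grip force at its end, in the units of the state.
- get_obs(): the state, without advancing time (a new reading comes with each control period).
- camera(name): name is "scene" or "top" or "wrist"; returns a dict with "pixels" (420x560x3 uint8, blue, green, red), "range_z" (420x560 float32, m along the optical axis (not along the pixel's ray), 0 where there is no reading), "camera_matrix" (3x3 intrinsics, pixels), "D" ([k1, k2, p1, p2, k3] as OpenCV has them; the pictures are not rectified), "extrinsics" (4x4, takes a point from world to camera coordinates). Camera axes: x right, y up, looking along -z (the intrinsics and any distortion apply to the point x, -y, -z); pixel columns grow to the right and rows downward; lengths in m; the calibration is good to about 2 mm. A picture is of the moment at which its call begins.
- hand_in(): hands the job in; it is judged then, once.
The state is a dict: "time": time; "q": joint angles; "joint_velocities": joint speeds; "joint_torque": joint torques, N m; "position": TCP position; "tool_rot": TCP orientation; "ft_force": force on the tool from outside, world axes, zero at the start; "moment": the same for the moment, N m; "grip_width": finger opening in m; "grip_force": force on a finger pad.
Only numpy, scipy, OpenCV 4.12 (cv2) and the standard library are available. Lean on these libraries where they do the work, as an engineer would, in place of code of your own. Each camera call takes 0.05 s, during which the arm holds its last target. There are 200 camera calls.

## Working session

There is one attempt and no reset: what is moved stays moved. The work goes in short steps, Python scripts to look and compute and a tool call to move; the robot and the scene stay as the last step left them, time stands still between calls to the robot, and variables do not carry over. Pictures are saved under pics/ and viewed, at most 14 in all, crops included, and the job is handed in when it is done.

Besides the shell and the picture viewer there is one more tool, called after "Call:" by a JSON object that holds its "method" and its "body". move_arm: Moves the arm, as the interface text tells. Its arguments: {"type":"object","properties":{"commands":{"type":"array","items":{"type":"array","items":{"type":"array","items":{"type":"number"}}}},"claw":{"type":"number"},"squeeze":{"type":"number"}},"required":["commands"]}

```bash
mkdir -p pics; ls; cat > h.py <<'E'
from rig import *
import numpy as np, cv2
def cloud(c):
    K=np.array(c["camera_matrix"]);D=np.array(c["D"],float);z=c["range_z"];h,w=z.shape
    u,v=np.meshgrid(np.arange(w),np.arange(h))
    p=cv2.undistortPoints(np.stack([u,v],-1).reshape(-1,1,2).astype(float),K,D).reshape(h,w,2)
    P=np.stack([p[...,0]*z,-p[...,1]*z,-z],-1)
    E=np.array(c["extrinsics"]);W=(P-E[:3,3])@E[:3,:3]
    W[z<=0]=np.nan
    return W
E
python3 - <<'E'
from h import *
for n in("top","scene"):
    c=camera(n);cv2.imwrite(f"pics/{n}0.png",c["pixels"]);np.save(f"{n}0.npy",cloud(c))
    E=np.array(c["extrinsics"]);print(n,-E[:3,:3].T@E[:3,3],c["camera_matrix"][0][0],c["D"])
print(get_obs())
E
```

```text
pics
top [0.43197184 0.01040647 0.96395827] 391.4878732558688 [0.02491745 0.         0.         0.         0.        ]
scene [1.3283227 0.027337  0.6625279] 532.3193007127051 [0.01418123 0.         0.         0.         0.        ]
{'time': 0.1, 'q': array([ 9.90496916e-01,  5.28345751e-01,  1.43373912e+00,  5.73835015e-06,
        1.18141730e+00, -1.78489154e-01]), 'joint_velocities': array([ 0.00150349, -0.00327566, -0.00098317,  0.00145553, -0.00301017,
       -0.00074169]), 'joint_torque': array([-1.36639333e-04, -4.40983200e+01, -1.77150589e+01,  6.34858338e-02,
        5.34299249e-02, -3.93908897e-05]), 'position': array([0.24422627, 0.57497987, 0.40389718]), 'tool_rot': array([ 1.99557314e-01,  9.79885691e-01, -8.85878931e-04, -3.56065759e-04]), 'ft_force': array([-0.57206053, -0.89870221, -1.01078361]), 'moment': array([0.03894184, 0.01770962, 0.01421059]), 'grip_force': 0.0, 'grip_width': 0.08719195106051365}
```

View pics/top0.png

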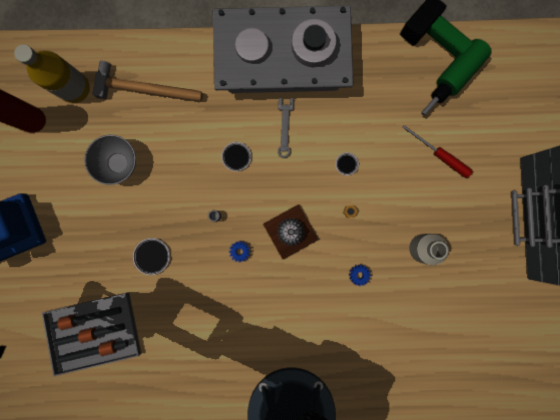

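View pics/scene0.png

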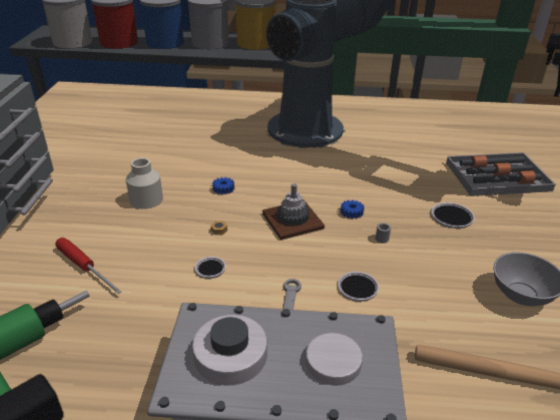

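The top view shows the stack at (291,232) on the brown block and the white bottle at (432,250). The dishes are small (347,164), medium (236,157) and large (151,257). Look-alikes are the blue gears at (241,251) and (360,275), a grey cylinder at (215,216) and a brass nut at (351,211). By the description, the stack on the block with the pin is the one I want.

```bash
cat >> h.py <<'E'
def fitc(xy):
    A=np.c_[2*xy,np.ones(len(xy))];s=np.linalg.lstsq(A,(xy**2).sum(1),rcond=None)[0]
    return s[0],s[1],np.sqrt(s[2]+s[0]**2+s[1]**2)
def ray(c,u,v,z):
    K=np.array(c["camera_matrix"]);D=np.array(c["D"],float)
    p=cv2.undistortPoints(np.array(u_v:=[[[u,v]]],float),K,D)[0,0]
    E=np.array(c["extrinsics"]);o=-E[:3,:3].T@E[:3,3];d=E[:3,:3].T@np.array([p[0],-p[1],-1])
    return o+d*(z-o[2])/d[2]
E
python3 - <<'E'
from h import *
im=cv2.imread("pics/top0.png");W=np.load("top0.npy")
c=camera("top")
crops=[]
for n,u,v,r in(("small",347,164,16),("med",236,157,20),("large",151,257,24)):
    g=im.max(2)[v-r:v+r,u-r:u+r]
    m=(g<45).astype(np.uint8)
    k,l,s,ce=cv2.connectedComponentsWithStats(m);i=1+np.argmax(s[1:,4])
    cu,cv_=ce[i]+[u-r,v-r]
    print(n,s[i],(cu,cv_),ray(c,cu,cv_,.003), np.nanmean(W[v-3:v+4,u-3:u+4],axis=(0,1)))
    P=W[v-r:v+r,u-r:u+r].reshape(-1,3);q=P[(P[:,2]>.0045)&(P[:,2]<.012)]
    print(len(q),fitc(q[:,:2]),q.mean(0))
for n in("top","scene"):
    W=np.load(n+"0.npy")
    P=W.reshape(-1,3)
    for nm,x,y,lo,hi in(("bottle rim",.34,-.36,.085,.105),("pin top",.39,-.01,.078,.1),("pin+",.39,-.01,.068,.1),("bear",.39,-.01,.058,.068),("gl",.39,-.01,.025,.034),("blockt",.39,-.01,.009,.015)):
        q=P[(abs(P[:,0]-x)<.08)&(abs(P[:,1]-y)<.08)&(P[:,2]>lo)&(P[:,2]<hi)]
        if len(q)>3: print(n,nm,len(q),q.mean(0),fitc(q[:,:2]),q.min(0),q.max(0))
a=cv2.resize(im[205:260,255:325],None,fx=5.5,fy=5.5,interpolation=2)
b=cv2.resize(cv2.imread("pics/scene0.png")[175:240,250:340],(385,302),interpolation=2)
cv2.imwrite("pics/crop.png",np.hstack([a,b]) if a.shape[0]==b.shape[0] else np.hstack([a[:302],b[:302]]))
E
```

```text
small [  7   7  18  18 251] (np.float64(346.2948207171315), np.float64(163.74501992031873)) [ 0.59171147 -0.15055052  0.003     ] [ 0.5911694  -0.15240679  0.00219188]
83 (np.float64(0.5937363553872679), np.float64(-0.1508945748644089), np.float64(0.024390151162815368)) [ 0.59194125 -0.15233726  0.00599489]
med [  8   8  25  24 467] (np.float64(235.82655246252676), np.float64(156.406852248394)) [0.61690209 0.12203142 0.003     ] [0.61567846 0.12179303 0.00160336]
140 (np.float64(0.6175280578303983), np.float64(0.12051262743538607), np.float64(0.031005658990467148)) [0.61742339 0.11923388 0.00598593]
large [  9   8  31  31 778] (np.float64(151.0694087403599), np.float64(256.02570694087404)) [0.37721566 0.33259935 0.003     ] [0.37485074 0.33286308 0.00274286]
218 (np.float64(0.3766519028934588), np.float64(0.3326846750098872), np.float64(0.036385990361826846)) [0.37566137 0.33438129 0.00579347]
top bottle rim 138 [ 0.37858019 -0.33083944  0.09190035] (np.float64(0.37896772086793845), np.float64(-0.3306166813187714), np.float64(0.017911792878158937)) [ 0.35971765 -0.35131835  0.0851685
[... 1856 characters left out ...]
2067  0.09129092]
scene bear 113 [ 0.43634876 -0.00776802  0.06142831] (np.float64(0.4332787026048167), np.float64(-0.00781695004346683), np.float64(0.012530952957272997)) [ 0.41630727 -0.02352626  0.05808818] [0.45058994 0.00721715 0.06788877]
scene gl 201 [ 0.44762092 -0.00696138  0.02793457] (np.float64(0.43111833953042367), np.float64(-0.007797325491745749), np.float64(0.027479471577647976)) [ 0.41415615 -0.03988596  0.02501073] [0.46698214 0.02479465 0.03392148]
scene blockt 364 [ 0.44298529 -0.00576513  0.01041559] (np.float64(0.42265024014110747), np.float64(-0.00637357042657638), np.float64(0.04747045375446984)) [ 0.3693298  -0.07261771  0.00901974] [0.46995842 0.05694653 0.01478568]
```

View pics/crop.png

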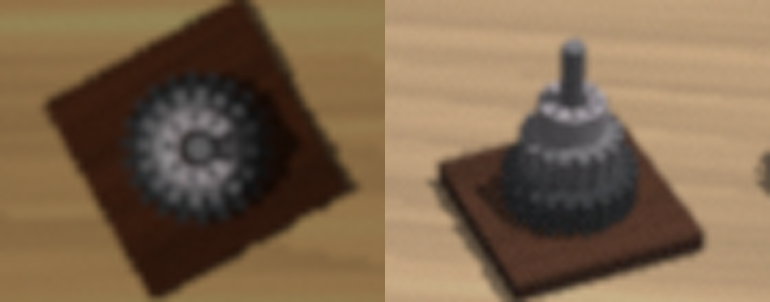

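The crop confirms it: on the brown block stand a dark large gear, the medium gear, the bearing and the pin, with the pin top at crop (200,150) on the left and (573,45) on the right. I'll move above it and check from close by.

```bash
cat >> h.py <<'E'
from scipy.spatial.transform import Rotation as R
def go(x,y,tip):
    "shift in tool units to bring fingertips centre to x,y,tip with tool down, same yaw"
    o=get_obs();r=R.from_quat(o["tool_rot"])
    d=(np.array([x,y,tip+.182])-o["position"])
    print("t",round(o["time"],2),"pos",o["position"].round(4),"shift",(r.inv().apply(d)/.04).round(3), "tilt",r.as_matrix()[:,2].round(4),"F",o["ft_force"].round(1),"w",round(o["grip_width"],4),round(o["grip_force"],1))
E
python3 -c "
from h import *
go(.43,-.008,.2)"
```

```text
t 0.15 pos [0.2443 0.575  0.404 ] shift [ -9.974 -11.598   0.566] tilt [-9.0e-04 -1.4e-03 -1.0e+00] F [-0.2 -0.6  0.1] w 0.0871 0.0
```

Call:
{"method": "move_arm", "body": {"commands": [[[-9.97,-11.6,0.57,0,0,0],[-9.97,-11.6,0.57,0,0,0],[-9.97,-11.6,0.57,0,0,0],[-9.97,-11.6,0.57,0,0,0],[-9.97,-11.6,0.57,0,0,0],[-9.97,-11.6,0.57,0,0,0],[-9.97,-11.6,0.57,0,0,0],[-9.97,-11.6,0.57,0,0,0],[-9.97,-11.6,0.57,0,0,0],[-9.97,-11.6,0.57,0,0,0],[-9.97,-11.6,0.57,0,0,0],[-9.97,-11.6,0.57,0,0,0]]], "claw": -1, "squeeze": 20}}

```text
time: 1.65
position: [0.4294, -0.0075, 0.3817]
tool_rot: [0.2, 0.98, 0.0, -0.001]
ft_force: [0.3, 0.7, -0.3]
grip_width: 0.0869
grip_force: 0.0
```

```bash
python3 - <<'E'
from h import *
c=camera("wrist");cv2.imwrite("pics/w1.png",c["pixels"]);W=cloud(c);np.save("w1.npy",W);P=W.reshape(-1,3)
for nm,lo,hi in(("pin",.07,.1),("bear",.06,.068),("gm",.043,.052),("gl",.025,.034)):
    q=P[(abs(P[:,0]-.43)<.05)&(abs(P[:,1]+.008)<.05)&(P[:,2]>lo)&(P[:,2]<hi)]
    if len(q)>3:print(nm,len(q),q.mean(0).round(4),np.round(fitc(q[:,:2]),4),q.min(0).round(4),q.max(0).round(4))
go(.43,-.008,.2);print(get_obs()["q"])
E
```

```text
pin 173 [ 0.4266 -0.0083  0.0885] [ 0.4274 -0.0087  0.0046] [ 0.422  -0.0146  0.0703] [ 0.4337 -0.003   0.0944]
bear 564 [ 0.4261 -0.008   0.0646] [ 0.428  -0.0089  0.0132] [ 0.4115 -0.0258  0.0603] [0.4444 0.0078 0.0677]
gm 576 [ 0.4235 -0.0069  0.0479] [ 0.4288 -0.0093  0.0214] [ 0.403  -0.0339  0.0431] [0.4529 0.0159 0.0519]
gl 755 [ 0.4214 -0.0061  0.0301] [ 0.429  -0.0094  0.0289] [ 0.395  -0.042   0.0251] [0.4605 0.0238 0.0339]
t 1.7 pos [ 0.4292 -0.0069  0.3817] shift [-0.029 -0.017 -0.007] tilt [-1.6e-03  8.0e-04 -1.0e+00] F [-0.1  0.9  0.1] w 0.0868 0.0
[-2.77777701e-01  3.03170776e-01  1.92808306e+00  4.51468654e-04
  9.12118361e-01 -1.44768267e+00]
```

View pics/w1.png

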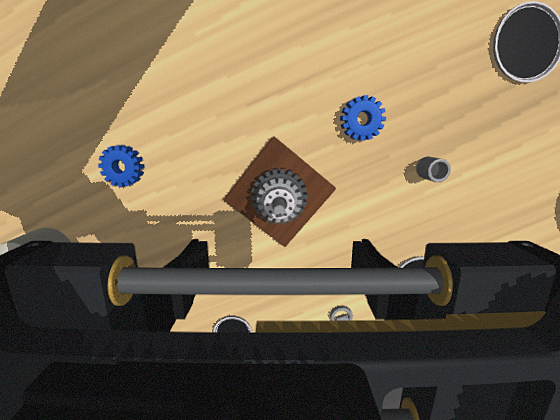

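The wrist view shows the stack at pixel (278,203) and the two blue gears at (121,165) and (363,117); the grey tube at (433,169) is a distractor. The three cameras agree to about 2 mm, with the stack near (0.4295, -0.0083). I'll descend on the pin.

Call:
{"method": "move_arm", "body": {"commands": [[[-0.02,-0.03,1.2,0,0,0],[-0.02,-0.03,2.3,0,0,0],[-0.02,-0.03,2.9,0,0,0],[-0.02,-0.03,3.27,0,0,0],[-0.02,-0.03,3.27,0,0,0],[-0.02,-0.03,3.27,0,0,0]]], "claw": -1}}

```text
time: 2.45
position: [0.4302, -0.0083, 0.2517]
tool_rot: [0.199, 0.98, 0.0, 0.0]
ft_force: [-0.0, -0.6, 1.0]
grip_width: 0.0869
grip_force: 0.0
```

Call:
{"method": "move_arm", "body": {"commands": [[[0,0,0,0,0,0],[0,0,0,0,0,0],[0,0,0,0,0,0],[0,0,0,0,0,0],[0,0,0,0,0,0],[0,0,0,0,0,0],[0,0,0,0,0,0],[0,0,0,0,0,0],[0,0,0,0,0,0],[0,0,0,0,0,0]]], "claw": 1, "squeeze": 20}}

```text
time: 3.7
position: [0.4302, -0.0092, 0.2511]
tool_rot: [0.2, 0.98, 0.0, -0.0]
ft_force: [0.1, -0.3, -0.0]
grip_width: 0.0103
grip_force: 20.0
```

Call:
{"method": "move_arm", "body": {"commands": [[[0,0,-0.4,0,0,0],[0,0,-0.9,0,0,0],[0,0,-1.5,0,0,0],[0,0,-2.2,0,0,0],[0,0,-2.9,0,0,0],[0,0,-2.9,0,0,0],[0,0,-2.9,0,0,0]]]}}

```text
time: 4.58
position: [0.4298, -0.0091, 0.3665]
tool_rot: [0.2, 0.98, 0.0, -0.001]
ft_force: [-0.3, 0.0, -0.5]
grip_width: 0.0102
grip_force: 20.0
```

```bash
python3 - <<'E'
from h import *
go(.3805,-.3315,.185)
c=camera("wrist");cv2.imwrite("pics/w2.png",c["pixels"])
E
```

```text
t 4.58 pos [ 0.4298 -0.0091  0.3665] shift [-2.019 -7.9   -0.013] tilt [-1.3e-03  3.0e-04 -1.0e+00] F [-0.3  0.  -0.5] w 0.0102 20.0
```

View pics/w2.png

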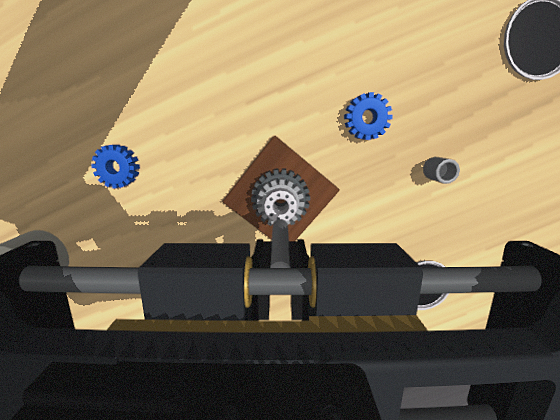

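The pin is held straight between the fingers at (280,245), and the rest of the stack is undisturbed at (280,203). Next it goes over the bottle, with a depth check of the neck against the held pin.

Call:
{"method": "move_arm", "body": {"commands": [[[-0.4,-1.4,0,0,0,0],[-0.7,-2.8,0,0,0,0],[-1.1,-4.2,0,0,0,0],[-1.4,-5.6,0,0,0,0],[-1.8,-7.0,0,0,0,0],[-2.02,-7.9,0,0,0,0],[-2.02,-7.9,0,0,0,0],[-2.02,-7.9,0,0,0,0],[-2.02,-7.9,0,0,0,0]]]}}

```text
time: 5.75
position: [0.381, -0.3301, 0.3665]
tool_rot: [0.199, 0.98, 0.001, -0.001]
ft_force: [0.6, 0.2, -0.6]
grip_width: 0.0103
grip_force: 20.0
```

```bash
python3 - <<'E'
from h import *
go(.3805,-.3315,.107)
c=camera("wrist");cv2.imwrite("pics/w3.png",c["pixels"]);W=cloud(c);P=W.reshape(-1,3)
q=P[(abs(P[:,0]-.38)<.05)&(abs(P[:,1]+.331)<.05)]
r=q[(q[:,2]>.086)&(q[:,2]<.1)];print("rim",len(r),fitc(r[:,:2]),r.min(0),r.max(0))
r=q[(q[:,2]>.12)&(q[:,2]<.15)];print("pin",len(r),r.mean(0) if len(r) else 0)
E
```

```text
t 5.75 pos [ 0.381  -0.3301  0.3665] shift [-0.005 -0.04   1.938] tilt [-0.0013  0.0021 -1.    ] F [ 0.6  0.2 -0.6] w 0.0103 20.0
rim 576 (np.float64(0.3789462442456916), np.float64(-0.33365837714053015), np.float64(0.017880686906608507)) [ 0.35952247 -0.35360344  0.08600228] [ 0.39849672 -0.31421844  0.09813711]
pin 125 [ 0.3743851  -0.32792834  0.13995662]
```

View pics/w3.png

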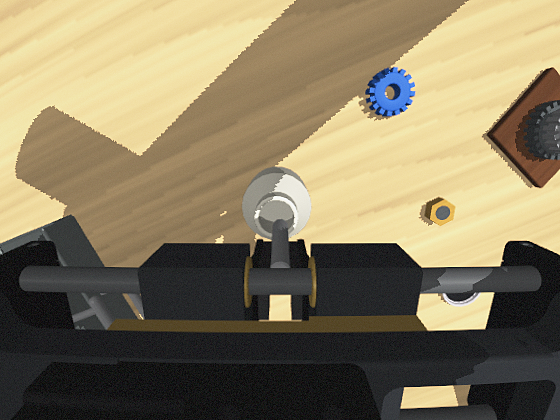

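The pin's foot (280,225) hangs over the neck opening (277,212), and the offset agrees to about 3 mm. I'll lower it and release.

Call:
{"method": "move_arm", "body": {"commands": [[[0,-0.065,0,0,0,0],[0,-0.065,0.4,0,0,0],[0,-0.065,0.8,0,0,0],[0,-0.065,1.2,0,0,0],[0,-0.065,1.6,0,0,0],[0,-0.065,1.94,0,0,0],[0,-0.065,1.94,0,0,0],[0,-0.065,1.94,0,0,0]]]}}

```text
time: 6.8
position: [0.3802, -0.3342, 0.2899]
tool_rot: [0.199, 0.98, -0.0, 0.0]
ft_force: [-0.2, 0.1, -1.1]
grip_width: 0.0102
grip_force: 20.0
```

Call:
{"method": "move_arm", "body": {"commands": [[[0,0,0,0,0,0],[0,0,0,0,0,0],[0,0,0,0,0,0],[0,0,0,0,0,0],[0,0,0,0,0,0],[0,0,0,0,0,0]]], "claw": 0}}

```text
time: 7.55
position: [0.38, -0.334, 0.2895]
tool_rot: [0.2, 0.98, 0.0, -0.0]
ft_force: [0.6, -0.3, 0.3]
grip_width: 0.0431
grip_force: 0.0
```

Call:
{"method": "move_arm", "body": {"commands": [[[0,0,-0.8,0,0,0],[0,0,-1.6,0,0,0],[0,0,-2.4,0,0,0],[0,0,-2.4,0,0,0]]], "claw": -0.2}}

```text
time: 8.05
position: [0.3805, -0.3346, 0.3879]
tool_rot: [0.199, 0.98, -0.002, 0.002]
ft_force: [0.3, 0.1, -0.2]
grip_width: 0.0522
grip_force: 0.0
```

```bash
python3 - <<'E'
from h import *
go(.4300,-.0085,.14)
c=camera("wrist");cv2.imwrite("pics/w4.png",cv2.resize(c["pixels"][140:320,180:380],None,fx=2.5,fy=2.5))
E
```

```text
t 8.05 pos [ 0.3805 -0.3346  0.3879] shift [2.055 7.992 1.611] tilt [ 0.0035 -0.0049 -1.    ] F [ 0.3  0.1 -0.2] w 0.0522 0.0
```

View pics/w4.png

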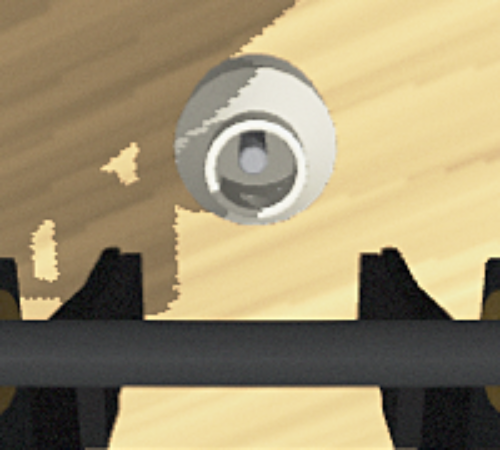

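The pin is inside the bottle, its end visible in the neck at crop (255,155). The bearing is next.

Call:
{"method": "move_arm", "body": {"commands": [[[0.4,1.5,0,0,0,0],[0.8,3.0,0,0,0,0],[1.15,4.5,0,0,0,0],[1.55,6.0,0.3,0,0,0],[1.9,7.3,0.7,0,0,0],[2.05,7.98,1.2,0,0,0],[2.05,7.98,1.6,0,0,0],[2.05,7.98,1.6,0,0,0],[2.05,7.98,1.6,0,0,0]]]}}

```text
time: 9.22
position: [0.4293, -0.0084, 0.3213]
tool_rot: [0.2, 0.98, 0.0, -0.0]
ft_force: [0.1, 0.1, 0.2]
grip_width: 0.0522
grip_force: 0.0
```

```bash
python3 - <<'E'
from h import *
go(.4300,-.0085,.054)
E
```

```text
t 9.22 pos [ 0.4293 -0.0084  0.3213] shift [-0.018  0.006  2.133] tilt [-9.e-04  2.e-04 -1.e+00] F [0.1 0.1 0.2] w 0.0522 0.0
```

Call:
{"method": "move_arm", "body": {"commands": [[[0,0,0.8,0,0,0],[0,0,1.5,0,0,0],[0,0,1.9,0,0,0],[0,0,2.13,0,0,0],[0,0,2.13,0,0,0],[0,0,2.13,0,0,0]]]}}

```text
time: 9.98
position: [0.4296, -0.0084, 0.2369]
tool_rot: [0.2, 0.98, -0.0, 0.001]
ft_force: [-0.1, -0.6, -0.1]
grip_width: 0.0522
grip_force: 0.0
```

Call:
{"method": "move_arm", "body": {"commands": [[[0,0,0,0,0,0],[0,0,0,0,0,0],[0,0,0,0,0,0],[0,0,0,0,0,0],[0,0,0,0,0,0],[0,0,0,0,0,0],[0,0,0,0,0,0]]], "claw": 1, "squeeze": 20}}

```text
time: 10.85
position: [0.4294, -0.0082, 0.2366]
tool_rot: [0.2, 0.98, -0.0, 0.0]
ft_force: [0.2, 0.0, 5.4]
grip_width: 0.0331
grip_force: 20.0
```

Call:
{"method": "move_arm", "body": {"commands": [[[0,0,-0.3,0,0,0],[0,0,-0.8,0,0,0],[0,0,-1.4,0,0,0],[0,0,-2.0,0,0,0],[0,0,-2.0,0,0,0],[0,0,-2.0,0,0,0]]]}}

```text
time: 11.6
position: [0.429, -0.0081, 0.3161]
tool_rot: [0.2, 0.98, 0.0, -0.0]
ft_force: [0.1, -0.3, -0.3]
grip_width: 0.0333
grip_force: 20.0
```

```bash
python3 - <<'E'
from h import *
go(.593,-.151,.080)
c=camera("wrist");cv2.imwrite("pics/w5.png",cv2.resize(c["pixels"][140:320,180:380],None,fx=2.5,fy=2.5))
E
```

```text
t 11.6 pos [ 0.429  -0.0081  0.3161] shift [-5.171 -1.685  1.349] tilt [-7.e-04  2.e-04 -1.e+00] F [ 0.1 -0.3 -0.3] w 0.0333 20.0
```

View pics/w5.png

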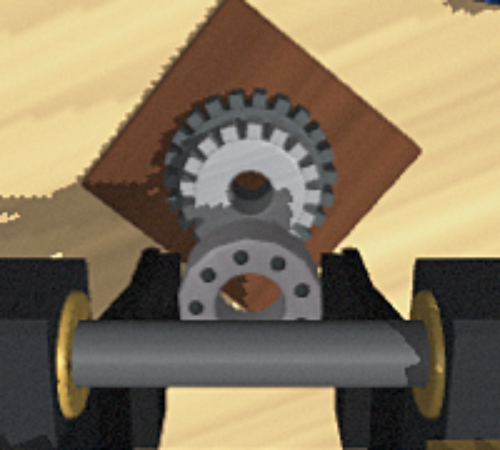

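The bearing is held level at crop (250,290) and the two gears remain on the block. I'll carry it to the small dish.

Call:
{"method": "move_arm", "body": {"commands": [[[-1.2,-0.4,0,0,0,0],[-2.5,-0.8,0,0,0,0],[-3.8,-1.2,0,0,0,0],[-4.8,-1.6,0,0,0,0],[-5.17,-1.68,0.3,0,0,0],[-5.17,-1.68,0.9,0,0,0],[-5.17,-1.68,1.35,0,0,0],[-5.17,-1.68,1.35,0,0,0],[-5.17,-1.68,1.35,0,0,0]]]}}

```text
time: 12.78
position: [0.5933, -0.1505, 0.2625]
tool_rot: [0.199, 0.98, 0.0, -0.0]
ft_force: [-0.0, 0.3, -0.7]
grip_width: 0.0334
grip_force: 20.0
```

```bash
cat >> h.py <<'E'
def dish(x,y,r):
    "rim circle from wrist depth, robust"
    c=camera("wrist");W=cloud(c);P=W.reshape(-1,3)
    d=np.hypot(P[:,0]-x,P[:,1]-y)
    q=P[(d<r+.004)&(d>r-.006)&(P[:,2]>.0045)&(P[:,2]<.010)]
    for _ in range(4):
        f=fitc(q[:,:2]);e=abs(np.hypot(q[:,0]-f[0],q[:,1]-f[1])-f[2]);q=q[e<.003]
    a=np.degrees(np.arctan2(q[:,1]-f[1],q[:,0]-f[0]));print("rim",len(q),np.round(f,4),"sectors",np.histogram(a,8,(-180,180))[0])
    return c,W
E
python3 - <<'E'
from h import *
go(.593,-.151,.020)
c,W=dish(.593,-.151,.028);cv2.imwrite("pics/w6.png",c["pixels"])
im=c["pixels"].max(2)
P=W.reshape(-1,3);q=P[(np.hypot(P[:,0]-.593,P[:,1]+.151)<.03)]
r=q[q[:,2]>.03];print("held z",np.percentile(r[:,2],[1,5,50,95]).round(4),r.mean(0))
E
```

```text
t 12.78 pos [ 0.5933 -0.1505  0.2625] shift [ 0.002 -0.015  1.512] tilt [-2.e-04  1.e-04 -1.e+00] F [-0.   0.3 -0.7] w 0.0334 20.0
rim 683 [ 0.5919 -0.1524  0.0266] sectors [113 122  55  34  38 109 103 109]
held z [0.0804 0.0896 0.1892 0.2033] [ 0.57382804 -0.14244475  0.17059142]
```

View pics/w6.png

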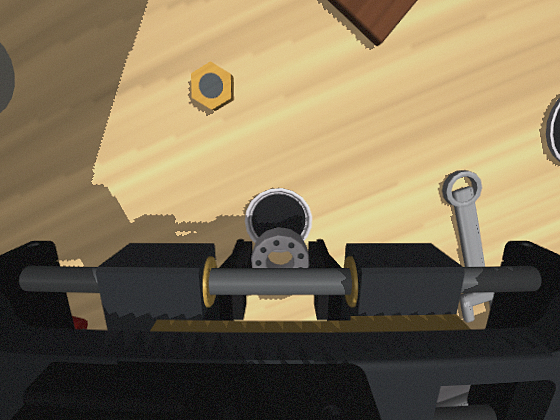

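The bearing hangs over the small dish (dish centre (280,216)), centred within about 2 mm. Lowering.

Call:
{"method": "move_arm", "body": {"commands": [[[0,-0.03,0.5,0,0,0],[0,-0.03,1.0,0,0,0],[0,-0.03,1.4,0,0,0],[0,-0.03,1.6,0,0,0],[0,-0.03,1.7,0,0,0],[0,-0.03,1.74,0,0,0],[0,-0.03,1.74,0,0,0],[0,-0.03,1.74,0,0,0]]]}}

```text
time: 13.82
position: [0.5931, -0.1521, 0.1932]
tool_rot: [0.2, 0.98, -0.0, 0.0]
ft_force: [-0.2, -0.1, -1.2]
grip_width: 0.0336
grip_force: 20.0
```

Call:
{"method": "move_arm", "body": {"commands": [[[0,0,0.02,0,0,0],[0,0,0.02,0,0,0]]]}}

```text
time: 14.08
position: [0.5929, -0.152, 0.192]
tool_rot: [0.2, 0.98, -0.0, 0.0]
ft_force: [-0.5, -0.1, -0.5]
grip_width: 0.0333
grip_force: 20.0
```

Call:
{"method": "move_arm", "body": {"commands": [[[0,0,0.02,0,0,0],[0,0,0.02,0,0,0]]]}}

```text
time: 14.32
position: [0.593, -0.152, 0.1917]
tool_rot: [0.2, 0.98, -0.0, 0.0]
ft_force: [-0.8, 0.9, 4.2]
grip_width: 0.0334
grip_force: 20.0
```

Contact with the floor at 4 N, so I'll release and rise.

Call:
{"method": "move_arm", "body": {"commands": [[[0,0,0,0,0,0],[0,0,0,0,0,0],[0,0,0,0,0,0],[0,0,0,0,0,0]]], "claw": -0.2}}

```text
time: 14.82
position: [0.5929, -0.152, 0.1909]
tool_rot: [0.2, 0.98, 0.0, -0.0]
ft_force: [-0.1, 0.9, 0.6]
grip_width: 0.0517
grip_force: 0.0
```

Call:
{"method": "move_arm", "body": {"commands": [[[0,0,-0.5,0,0,0],[0,0,-1.5,0,0,0],[0,0,-2.5,0,0,0],[0,0,-3.2,0,0,0],[0,0,-3.2,0,0,0],[0,0,-3.2,0,0,0]]], "claw": -0.7}}

```text
time: 15.58
position: [0.5925, -0.1518, 0.3192]
tool_rot: [0.2, 0.98, 0.0, -0.0]
ft_force: [0.1, 0.4, 0.2]
grip_width: 0.0739
grip_force: 0.0
```

```bash
python3 - <<'E'
from h import *
go(.4295,-.0083,.1)
c,W=dish(.5925,-.152,.028)
P=W.reshape(-1,3);q=P[(np.hypot(P[:,0]-.5925,P[:,1]+.152)<.023)]
r=q[(q[:,2]>.014)&(q[:,2]<.05)];print("bearing top",len(r),np.percentile(r[:,2],[5,50,95]).round(4),fitc(r[:,:2]))
print(np.linalg.lstsq(np.c_[r[:,:2]-r[:,:2].mean(0),np.ones(len(r))],r[:,2],rcond=None)[0])
cv2.imwrite("pics/w7.png",c["pixels"][140:320,180:380])
E
```

```text
t 15.57 pos [ 0.5925 -0.1518  0.3192] shift [5.154 1.708 0.933] tilt [-4.e-04  2.e-04 -1.e+00] F [0.1 0.4 0.2] w 0.0739 0.0
rim 620 [ 0.5918 -0.1524  0.0265] sectors [75 78 86 83 80 72 74 72]
bearing top 694 [0.0173 0.0197 0.0209] (np.float64(0.590933568836839), np.float64(-0.15225084562855107), np.float64(0.013045490717320042))
[ 0.01641749 -0.00545865  0.01947638]
```

View pics/w7.png

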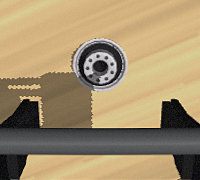

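The bearing lies flat and centred in the small dish (crop (101,66)), with its top at 19 mm as expected. The medium gear is next.

Call:
{"method": "move_arm", "body": {"commands": [[[1.3,0.4,0,0,0,0],[2.6,0.85,0,0,0,0],[3.9,1.3,0,0,0,0],[5.15,1.71,0,0,0,0],[5.15,1.71,0.5,0,0,0],[5.15,1.71,1.2,0,0,0],[5.15,1.71,1.8,0,0,0],[5.15,1.71,2.2,0,0,0],[5.15,1.71,2.4,0,0,0],[5.15,1.71,2.52,0,0,0],[5.15,1.71,2.52,0,0,0],[5.15,1.71,2.52,0,0,0]]]}}

```text
time: 17.12
position: [0.4302, -0.0085, 0.2187]
tool_rot: [0.2, 0.98, -0.0, 0.0]
ft_force: [0.1, -0.0, 0.6]
grip_width: 0.074
grip_force: 0.0
```

Call:
{"method": "move_arm", "body": {"commands": [[[0,0,0,0,0,0],[0,0,0,0,0,0],[0,0,0,0,0,0],[0,0,0,0,0,0],[0,0,0,0,0,0],[0,0,0,0,0,0],[0,0,0,0,0,0]]], "claw": 1, "squeeze": 25}}

```text
time: 18.0
position: [0.4301, -0.0085, 0.2185]
tool_rot: [0.2, 0.98, -0.0, 0.0]
ft_force: [-0.3, -0.3, 3.5]
grip_width: 0.0487
grip_force: 25.0
```

Call:
{"method": "move_arm", "body": {"commands": [[[0,0,-0.3,0,0,0],[0,0,-0.8,0,0,0],[0,0,-1.4,0,0,0],[0,0,-2.0,0,0,0],[0,0,-2.0,0,0,0],[0,0,-2.0,0,0,0]]]}}

```text
time: 18.75
position: [0.4297, -0.0084, 0.298]
tool_rot: [0.2, 0.98, 0.0, -0.0]
ft_force: [0.0, 0.4, -2.4]
grip_width: 0.0489
grip_force: 25.0
```

```bash
python3 - <<'E'
from h import *
go(.6175,.121,.080)
c=camera("wrist");cv2.imwrite("pics/w8.png",cv2.resize(c["pixels"][140:320,180:380],None,fx=2.5,fy=2.5))
E
```

```text
t 18.75 pos [ 0.4297 -0.0084  0.298 ] shift [-3.057  4.813  0.898] tilt [-8.e-04  3.e-04 -1.e+00] F [ 0.   0.4 -2.4] w 0.0489 25.0
```

View pics/w8.png

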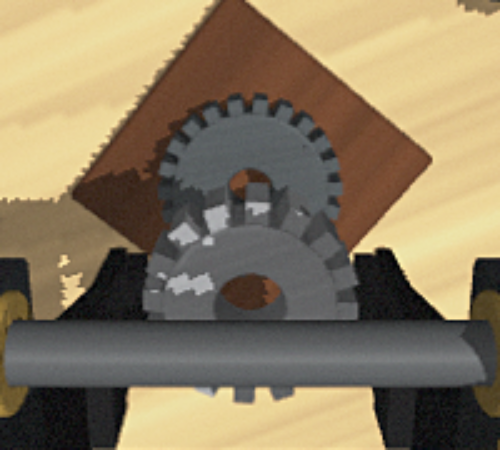

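The medium gear is held level (crop (250,290)) and the large gear has stayed on the block. I'll carry it to the medium dish.

Call:
{"method": "move_arm", "body": {"commands": [[[-0.8,1.2,0,0,0,0],[-1.5,2.4,0,0,0,0],[-2.3,3.6,0,0,0,0],[-3.06,4.81,0,0,0,0],[-3.06,4.81,0.3,0,0,0],[-3.06,4.81,0.7,0,0,0],[-3.06,4.81,0.9,0,0,0],[-3.06,4.81,0.9,0,0,0],[-3.06,4.81,0.9,0,0,0]]]}}

```text
time: 19.92
position: [0.6179, 0.1202, 0.2627]
tool_rot: [0.2, 0.98, 0.0, 0.0]
ft_force: [0.6, 0.7, -2.8]
grip_width: 0.0487
grip_force: 25.0
```

```bash
python3 - <<'E'
from h import *
go(.6175,.121,.0105)
c,W=dish(.6165,.121,.035)
E
```

```text
t 19.93 pos [0.6179 0.1202 0.2627] shift [0.018 0.014 1.754] tilt [ 4.e-04  0.e+00 -1.e+00] F [ 0.6  0.7 -2.8] w 0.0487 25.0
rim 874 [0.6166 0.1201 0.0345] sectors [143 142   0 130   9 159 151 140]
```

Call:
{"method": "move_arm", "body": {"commands": [[[0,0,0.5,0,0,0],[0,0,1.0,0,0,0],[0,0,1.4,0,0,0],[0,0,1.6,0,0,0],[0,0,1.7,0,0,0],[0,0,1.74,0,0,0],[0,0,1.74,0,0,0],[0,0,1.74,0,0,0]]]}}

```text
time: 20.98
position: [0.6182, 0.1208, 0.1932]
tool_rot: [0.2, 0.98, 0.0, 0.0]
ft_force: [-0.1, -1.2, -3.8]
grip_width: 0.0489
grip_force: 25.0
```

Call:
{"method": "move_arm", "body": {"commands": [[[0,0,0.02,0,0,0],[0,0,0.02,0,0,0]]]}}

```text
time: 21.22
position: [0.618, 0.1207, 0.192]
tool_rot: [0.2, 0.98, 0.0, 0.0]
ft_force: [0.3, 0.3, -1.1]
grip_width: 0.0493
grip_force: 25.0
```

Call:
{"method": "move_arm", "body": {"commands": [[[0,0,0.02,0,0,0],[0,0,0.02,0,0,0]]]}}

```text
time: 21.48
position: [0.618, 0.1207, 0.1916]
tool_rot: [0.2, 0.98, 0.0, 0.0]
ft_force: [-0.9, -0.3, 1.0]
grip_width: 0.049
grip_force: 25.0
```

Contact: the weight is off and the force has turned upward. Releasing.

Call:
{"method": "move_arm", "body": {"commands": [[[0,0,0,0,0,0],[0,0,0,0,0,0],[0,0,0,0,0,0],[0,0,0,0,0,0]]], "claw": -0.6}}

```text
time: 21.98
position: [0.618, 0.1207, 0.1911]
tool_rot: [0.2, 0.98, 0.0, 0.0]
ft_force: [-0.4, -0.6, -0.3]
grip_width: 0.069
grip_force: 0.0
```

Call:
{"method": "move_arm", "body": {"commands": [[[0,0,-0.5,0,0,0],[0,0,-1.5,0,0,0],[0,0,-2.5,0,0,0],[0,0,-3.2,0,0,0],[0,0,-3.2,0,0,0],[0,0,-3.2,0,0,0]]], "claw": -1}}

```text
time: 22.72
position: [0.6175, 0.1207, 0.3192]
tool_rot: [0.2, 0.98, -0.0, -0.0]
ft_force: [-0.2, -0.5, -1.2]
grip_width: 0.0869
grip_force: 0.0
```

```bash
python3 - <<'E'
from h import *
go(.4297,-.0084,.0185)
c,W=dish(.6165,.120,.035)
P=W.reshape(-1,3);q=P[(np.hypot(P[:,0]-.6165,P[:,1]-.12)<.03)]
r=q[(q[:,2]>.014)&(q[:,2]<.05)];print("gear top",len(r),np.percentile(r[:,2],[5,50,95]).round(4),fitc(r[:,:2]))
print(np.linalg.lstsq(np.c_[r[:,:2]-r[:,:2].mean(0),np.ones(len(r))],r[:,2],rcond=None)[0])
E
```

```text
t 22.73 pos [0.6175 0.1207 0.3192] shift [ 3.058 -4.806  2.97 ] tilt [-5.e-04 -1.e-04 -1.e+00] F [-0.2 -0.5 -1.2] w 0.0869 0.0
rim 819 [0.6166 0.1201 0.0345] sectors [ 95 106 104 106 113  96  97 102]
gear top 1591 [0.0179 0.0214 0.0228] (np.float64(0.6154986608883366), np.float64(0.12070541643130442), np.float64(0.017907546740061425))
[ 0.01030507 -0.0051052   0.02108728]
```

The gear is flat and its top is at 21 mm. Now the large gear.

Call:
{"method": "move_arm", "body": {"commands": [[[0.8,-1.2,0,0,0,0],[1.5,-2.4,0,0,0,0],[2.3,-3.6,0,0,0,0],[3.06,-4.81,0,0,0,0],[3.06,-4.81,0.6,0,0,0],[3.06,-4.81,1.4,0,0,0],[3.06,-4.81,2.0,0,0,0],[3.06,-4.81,2.5,0,0,0],[3.06,-4.81,2.8,0,0,0],[3.06,-4.81,2.97,0,0,0],[3.06,-4.81,2.97,0,0,0],[3.06,-4.81,2.97,0,0,0]]]}}

```text
time: 24.28
position: [0.4302, -0.0085, 0.2008]
tool_rot: [0.2, 0.98, -0.0, 0.0]
ft_force: [-0.1, 1.0, -0.2]
grip_width: 0.0869
grip_force: 0.0
```

Call:
{"method": "move_arm", "body": {"commands": [[[0,0,0,0,0,0],[0,0,0,0,0,0],[0,0,0,0,0,0],[0,0,0,0,0,0],[0,0,0,0,0,0],[0,0,0,0,0,0],[0,0,0,0,0,0]]], "claw": 1, "squeeze": 30}}

```text
time: 25.15
position: [0.4301, -0.0085, 0.2006]
tool_rot: [0.2, 0.98, -0.0, 0.0]
ft_force: [0.4, 0.5, 4.8]
grip_width: 0.0653
grip_force: 30.0
```

Call:
{"method": "move_arm", "body": {"commands": [[[0,0,-0.3,0,0,0],[0,0,-0.8,0,0,0],[0,0,-1.4,0,0,0],[0,0,-2.0,0,0,0],[0,0,-2.0,0,0,0],[0,0,-2.0,0,0,0]]]}}

```text
time: 25.9
position: [0.4296, -0.0083, 0.2799]
tool_rot: [0.2, 0.98, 0.0, -0.001]
ft_force: [-0.0, 0.0, -4.5]
grip_width: 0.065
grip_force: 30.0
```

```bash
python3 - <<'E'
from h import *
go(.377,.3325,.080)
c=camera("wrist");cv2.imwrite("pics/w9.png",cv2.resize(c["pixels"][140:320,180:380],None,fx=2.5,fy=2.5))
E
```

```text
t 25.9 pos [ 0.4296 -0.0083  0.2799] shift [4.543 7.328 0.452] tilt [-1.2e-03  4.0e-04 -1.0e+00] F [-0.   0.  -4.5] w 0.065 30.0
```

View pics/w9.png

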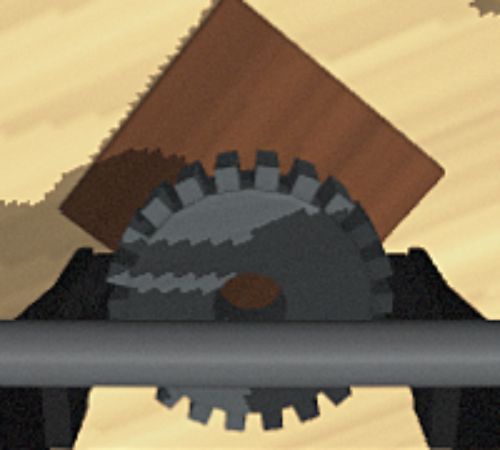

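The large gear is held level (crop (250,290)) and the block is empty. I'll carry it to the large dish.

Call:
{"method": "move_arm", "body": {"commands": [[[0.75,1.2,0,0,0,0],[1.5,2.45,0,0,0,0],[2.3,3.7,0,0,0,0],[3.0,4.9,0,0,0,0],[3.8,6.1,0,0,0,0],[4.54,7.33,0,0,0,0],[4.54,7.33,0.2,0,0,0],[4.54,7.33,0.45,0,0,0],[4.54,7.33,0.45,0,0,0],[4.54,7.33,0.45,0,0,0]]]}}

```text
time: 27.2
position: [0.378, 0.3312, 0.262]
tool_rot: [0.201, 0.98, -0.0, -0.0]
ft_force: [0.7, 0.2, -4.1]
grip_width: 0.0646
grip_force: 30.0
```

```bash
python3 - <<'E'
from h import *
go(.377,.3325,.0105)
c,W=dish(.376,.3325,.043)
E
```

```text
t 27.2 pos [0.378  0.3312 0.262 ] shift [0.036 0.022 1.737] tilt [-1.1e-03 -7.0e-04 -1.0e+00] F [ 0.7  0.2 -4.1] w 0.0646 30.0
rim 841 [0.3759 0.3311 0.0421] sectors [191 133   0  11   0 147 182 177]
```

Call:
{"method": "move_arm", "body": {"commands": [[[0.02,0.01,0.5,0,0,0],[0.02,0.01,1.0,0,0,0],[0.02,0.01,1.4,0,0,0],[0.02,0.01,1.6,0,0,0],[0.02,0.01,1.68,0,0,0],[0.02,0.01,1.72,0,0,0],[0.02,0.01,1.72,0,0,0],[0.02,0.01,1.72,0,0,0]]]}}

```text
time: 28.25
position: [0.3771, 0.3332, 0.1939]
tool_rot: [0.199, 0.98, 0.0, 0.0]
ft_force: [0.6, 0.3, -4.2]
grip_width: 0.0649
grip_force: 30.0
```

Call:
{"method": "move_arm", "body": {"commands": [[[0,0,0.02,0,0,0],[0,0,0.02,0,0,0]]]}}

```text
time: 28.5
position: [0.377, 0.3331, 0.1928]
tool_rot: [0.2, 0.98, 0.0, 0.0]
ft_force: [-0.2, -1.3, -4.4]
grip_width: 0.0645
grip_force: 30.0
```

Call:
{"method": "move_arm", "body": {"commands": [[[0,0,0.02,0,0,0],[0,0,0.02,0,0,0]]]}}

```text
time: 28.75
position: [0.377, 0.333, 0.1919]
tool_rot: [0.2, 0.98, -0.0, -0.0]
ft_force: [-0.3, -0.0, -3.7]
grip_width: 0.0651
grip_force: 30.0
```

Call:
{"method": "move_arm", "body": {"commands": [[[0,0,0.02,0,0,0],[0,0,0.02,0,0,0]]]}}

```text
time: 29.0
position: [0.377, 0.333, 0.1916]
tool_rot: [0.2, 0.98, 0.0, 0.0]
ft_force: [-1.3, -1.0, 2.8]
grip_width: 0.065
grip_force: 30.0
```

Call:
{"method": "move_arm", "body": {"commands": [[[0,0,0,0,0,0],[0,0,0,0,0,0],[0,0,0,0,0,0],[0,0,0,0,0,0],[0,0,0,0,0,0]]], "claw": -1}}

```text
time: 29.62
position: [0.3771, 0.333, 0.1911]
tool_rot: [0.2, 0.98, -0.0, 0.0]
ft_force: [0.9, -1.0, -0.3]
grip_width: 0.0865
grip_force: 0.0
```

Call:
{"method": "move_arm", "body": {"commands": [[[0,0,-0.5,0,0,0],[0,0,-1.5,0,0,0],[0,0,-2.5,0,0,0],[0,0,-3.2,0,0,0],[0,0,-3.2,0,0,0],[0,0,-3.2,0,0,0]]]}}

```text
time: 30.38
position: [0.3767, 0.3328, 0.3186]
tool_rot: [0.2, 0.98, -0.0, -0.0]
ft_force: [-0.2, -0.4, 0.5]
grip_width: 0.0869
grip_force: 0.0
```

```bash
python3 - <<'E'
from h import *
go(.24,.575,.2)
c,W=dish(.376,.332,.043)
P=W.reshape(-1,3);q=P[(np.hypot(P[:,0]-.376,P[:,1]-.332)<.038)]
r=q[(q[:,2]>.014)&(q[:,2]<.05)];print("gear top",len(r),np.percentile(r[:,2],[5,50,95]).round(4),fitc(r[:,:2]))
print(np.linalg.lstsq(np.c_[r[:,:2]-r[:,:2].mean(0),np.ones(len(r))],r[:,2],rcond=None)[0])
c=camera("scene");cv2.imwrite("pics/s2.png",c["pixels"])
E
```

```text
t 30.38 pos [0.3767 0.3328 0.3186] shift [ 5.514  4.234 -1.585] tilt [-1.e-03 -6.e-04 -1.e+00] F [-0.2 -0.4  0.5] w 0.0869 0.0
rim 1023 [0.3764 0.3307 0.0425] sectors [126 128 131 137 137 126 119 119]
gear top 2941 [0.0195 0.0216 0.0228] (np.float64(0.3744149799287287), np.float64(0.333035705187726), np.float64(0.023160319785872477))
[ 0.00587803 -0.00231156  0.02136362]
```

View pics/s2.png

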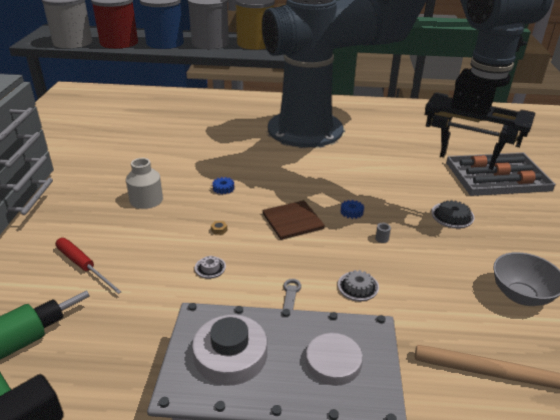

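The scene shows the bearing in the small dish (209,266), the medium gear in the medium dish (358,285) and the large gear in the large dish (453,212). The pin is in the bottle, the blue gears are untouched and the gripper is clear.

```bash
python3 -c "
from rig import *
print(hand_in())"
```

```text
the job is handed in; nothing more can be done
None
```

The job is handed in after about 30 s of robot time: the pin is in the bottle, and the bearing, medium gear and large gear lie flat in the small, medium and large dishes.

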